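# Level the dish-pouring stage

## Task

Level the small stage plate on the worktop before culture dishes are poured on it: turn its two foot screws by their black wings until the bubble in each of its two tube vials lies between that vial's two lines, then let go. Leave the dishes, the timer and the bottle beside it where they are.

Things in the scene. Friction and masses are not known exactly. Their poses are not given: they have to be found in the camera images.
- wing_left (a point): Grip point of the left foot screw (left as the robot sees it), on its upright axis, 114 mm above the worktop. Its head is an upright black wing 60 mm long, 14 mm thick, from 85 to 127 mm above the worktop. The point turns with it: x along the wing, y across its thickness, z up. At the start it is always turned too far clockwise, by 0.75 to 1.25 rad.
- wing_right (a point): The same on the right foot screw, 150 mm from the left one: same sizes and axes; it leans up to 2 degrees. At the start it may be off by up to 1.25 rad either way. Both screws stay as they are left, do not rise or sink, turn with about 0.07 N m, and have stops 1.35 rad to either side of level.
- pivot (a point): Fixed ball pivot under the plate's far edge, 58 mm above the worktop, 106 mm from each screw. A vial lies along the line from it to each screw and shows that screw's height alone. A screw turned clockwise seen from above raises the plate there: its vial's bubble moves 13 mm per radian away from the pivot toward that screw; anticlockwise, back.
- vial_left (a point): Middle of the left screw's tube vial, on its top, about 81 mm above the worktop: black housing 64 x 20 x 12 mm on the plate with a pale window 54 x 12 mm and two black lines across it 24 mm apart, 12 mm to each side of this point. The stage: a bare aluminium plate 110 x 180 x 10 mm, its top 68 mm above the worktop, on a base fixed to the worktop.
- vial_right (a point): The same of the right screw's vial, at a right angle to the left one. Beware: behind the stage stand a wooden shelf, 0.44 m high over the back half of the worktop, and to its sides two analysers (the right one tall); come to the screws from the front.
- bubble_left_mid (a point): Middle of the white bubble, 16 mm long and 9 mm wide, in the left vial. It goes to the vial's high end and stands at the vial's middle when that direction is level.
- bubble_right_mid (a point): The same in the right vial.
- petri0: Bystander: shallow round dish with lid, 56 mm across, 14 mm high, to the left of the stage; origin at the centre of its underside.
- petri1: Bystander: a second such dish.
- timer: Bystander: white timer 68 x 62 x 19 mm with three buttons; origin at the centre of its underside.
- reagent_bottle: Bystander: white bottle with ribbed white cap, 58 mm across, 138 mm high; origin at the centre of its underside.

How it is judged:
By the outcome, as a careful person would: the job done as asked, in the order asked, and still so for the second after the job is handed in, with the robot touching nothing.
It also fails if it takes over 51 s, if anything falls off the work surface, if the arm or the gripper's body presses on something with over 40 N, if the wrist force passes 120 N, or if a joint passes its speed limit or range.

## Robot

A 6-joint arm with a two-finger parallel gripper is mounted at the origin on a cart in front of the work surface, level with it; the furniture and walls round the work are solid. World frame = base frame: x ahead of the robot, y to its left, z up, the work surface at z = 0. Lengths are in m, angles in rad, forces in N, time in s.
With the tool pointing down it reaches from about 0.375 to 0.9 m from the base axis. Payload 3.1 kg.
Tool frame: the origin (TCP) lies on the centre line of the jaws, within the pads' length; the fingertips stand robot.tip_reach ahead of it and the grasp point (between the pads) lies 8 mm behind it (robot.tip_reach is the distance from the TCP to the fingertips, in m); z points along the fingers, y is the line along which they close (so a half turn about z gives the same grasp; the last joint's range is limited). The gripper opens to 87 mm and grips with 3 to 60 N. Pads are 19 mm wide; open, the fingers measure 117 mm over their backs; the gripper's body (75 mm by 190 mm) begins 51 mm behind the grasp point.
Start: joints at [0.944, 0.527, 1.433, -0, 1.181, -0.178], TCP at [0.271, 0.563, 0.234] pointing down, gripper open.
Joint ranges: [-3.08, 3.08], [-0.75, 2.2], [0.22, 2.44], [-1.43, 4.57], [0, 2.65], [-2.85, 2.85]. Speed limits (rad/s): [2.79, 2.79, 3.14, 3.14, 3.14, 3.14].

## Interface

Orientations are given as a unit quaternion [x, y, z, w].
In Python, from rig import robot gives the robot as it stands.
- The arm moves only by the tool jog_arm, never from a script. Its argument "motion" is one flat list of numbers, 7 for each row, row after row: the shift along the tool's x, y, z scaled (see below), then the turn, a rotation vector about the tool's x, y, z scaled (see below), then the gripper's target within -1 to 1 (shut at 1, half-way at 0, fully open at -1). In form: [x, y, z, rx, ry, rz, hand, x, y, z, rx, ry, rz, hand, ...]. A call has 1 to 12 rows; each row shifts and turns the commanded pose from where the row before left it, along the tool's axes as they then stand; what a row does not reach is not made up. The controller multiplies each number of a shift by 4 cm and each number of a turn by 4 degrees. A row lasts 1/8 s, in which the tool goes at most 62.5 mm and 10.7 degrees, less where a joint would pass 70% of its speed; a pose out of reach is approached as far as the arm can. A call with a number of a shift or a turn outside -1 to 1 is refused whole. A call with a gripper value outside its range is refused whole. The fingers move at their own pace and stop on an object; "grip_force" is the grip in N (left out, the last holds). Time passes only in rows, so rows that do not move let the fingers close. It gives the time, the measured TCP pose, the force, the opening and the grip force at its end, in the units of the state.
- robot.get_obs(): the state, without advancing time (a new reading comes with each control period).
- robot.camera(name): name is "scene" or "side" or "wrist"; returns the picture (400x640x3 uint8, blue, green, red); there is no depth.
- robot.calibration(name): a dict with "fx", "fy", "cx", "cy" (pixels), "dist_coeffs" ([k1, k2, p1, p2, k3] as OpenCV has them; the pictures are not rectified), "R" (3x3) and "t" (3): a world point X has camera coordinates R X + t; the wrist camera has in their place "T_tool_cam" (4x4, takes a point from camera to tool coordinates, whose origin is the TCP and whose axes are the flange's). Camera axes: x right, y down, z forward; pixel columns grow to the right and rows downward; lengths in m; the calibration is good to about 2 mm. A picture is of the moment at which its call begins: read the wrist's pose just before it. calibration takes no time and is no camera call.
- robot.hand_in(): hands the job in; it is judged then, once.
The state is a dict: "time": time; "q": joint angles; "joint_velocities": joint speeds; "joint_torque": joint torques, N m; "position": TCP position; "tool_rot": TCP orientation; "ft_force": force on the tool from outside, world axes, zero at the start; "moment": the same for the moment, N m; "grip_width": finger opening in m; "grip_force": force on a finger pad.
Only numpy, scipy, OpenCV 4.12 (cv2) and the standard library are available. Lean on these libraries where they do the work, as an engineer would, in place of code of your own. Each camera call takes 0.05 s, during which the arm holds its last target. There are 200 camera calls.

## Working session

There is one attempt and no reset: what is moved stays moved. The work goes in short steps, Python scripts to look and compute and a tool call to move; the robot and the scene stay as the last step left them, time stands still between calls to the robot, and variables do not carry over. Pictures are saved under pics/ and viewed, at most 10 in all, crops included, and the job is handed in when it is done.

Besides the shell and the picture viewer there is one more tool, called after "Request:" as name(argument=value, ...), one argument or row to a line, values as JSON. jog_arm: Moves the arm, as the interface text tells. Shifts and turns lie within -1 to 1; 1 stands for 4 cm of shift or 4 degrees of turn. Its arguments: {"type":"object","properties":{"motion":{"type":"array","items":{"type":"number"}},"grip_force":{"type":"number"}},"required":["motion"]}

```bash
ls; mkdir -p pics
python3 - <<'E'
from rig import robot
import cv2,numpy as np
o=robot.get_obs();print({k:np.round(v,3).tolist() for k,v in o.items()}, robot.tip_reach)
for n in("scene","side"):
    cv2.imwrite(f"pics/{n}0.png",robot.camera(n))
    c=robot.calibration(n);print(n,{k:np.round(v,4).tolist() for k,v in c.items()})
print(robot.calibration("wrist"))
E
```

```text
pics
{'time': 0.0, 'q': [0.944, 0.528, 1.434, -0.0, 1.181, -0.178], 'joint_velocities': [0.0, -0.0, 0.001, -0.001, -0.001, 0.001], 'joint_torque': [0.0, -44.004, -17.659, 0.063, 0.058, -0.0], 'position': [0.271, 0.563, 0.233], 'tool_rot': [0.223, 0.975, -0.001, -0.0], 'ft_force': [-0.514, 0.285, 0.397], 'moment': [-0.043, 0.007, 0.035], 'grip_force': 0.0, 'grip_width': 0.087} 0.011
scene {'fx': 497.5105, 'fy': 497.5105, 'cx': 324.9216, 'cy': 208.1993, 'dist_coeffs': [-0.102, 0.0, 0.0, 0.0, 0.0], 'R': [[0.4974, -0.8674, -0.0141], [-0.5101, -0.2792, -0.8136], [0.7017, 0.4119, -0.5813]], 't': [-0.3786, 0.2841, 0.8108]}
side {'fx': 461.2721, 'fy': 461.2721, 'cx': 318.9112, 'cy': 194.7064, 'dist_coeffs': [-0.0429, 0.0, 0.0, 0.0, 0.0], 'R': [[-0.8021, -0.5971, 0.0114], [-0.4975, 0.6575, -0.5658], [0.3303, -0.4596, -0.8244]], 't': [0.3185, 0.4029, 0.7228]}
{'fx': 340.89022494268994, 'fy': 340.89022494268994, 'cx': 322.05762904182916, 'cy': 196.72759415227725, 'dist_coeffs': array([-0.07223717,  0.        ,  0.        ,  0.        ,  0.        ]), 'T_tool_cam': array([[-7.33300911e-04, -9.53231437e-01, -3.02240451e-01,
         8.36254152e-02],
       [ 9.99999723e-01, -6.60460222e-04, -3.43201120e-04,
         1.17565032e-03],
       [ 1.27532301e-04, -3.02240619e-01,  9.53231657e-01,
        -1.50514381e-01],
       [ 0.00000000e+00,  0.00000000e+00,  0.00000000e+00,
         1.00000000e+00]])}
```

View pics/scene0.png

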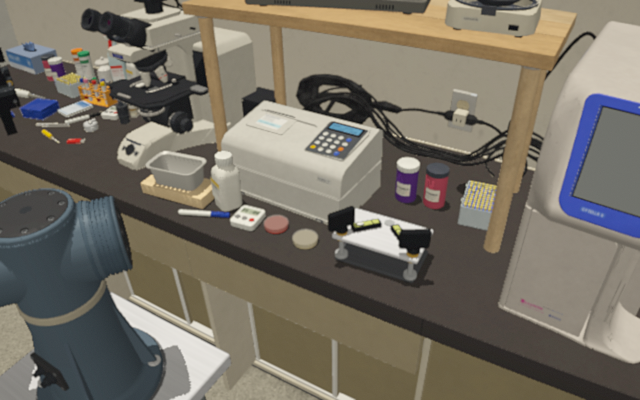

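View pics/side0.png

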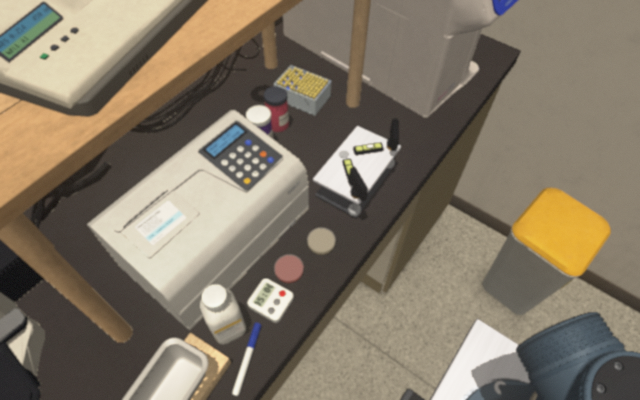

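```bash
cat > h.py <<'E'
from rig import robot
import cv2,numpy as np
def cam(n,obs=None):
    c=robot.calibration(n);K=np.array([[c['fx'],0,c['cx']],[0,c['fy'],c['cy']],[0,0,1]])
    if n=='wrist':
        from scipy.spatial.transform import Rotation as Ro
        T=np.eye(4);T[:3,:3]=Ro.from_quat(obs['tool_rot']).as_matrix();T[:3,3]=obs['position']
        M=np.linalg.inv(T@np.array(c['T_tool_cam']));R,t=M[:3,:3],M[:3,3]
    else:R,t=np.array(c['R']),np.array(c['t'])
    return K,np.array(c['dist_coeffs']),R,t
def ray(cm,p):
    K,d,R,t=cm;u=cv2.undistortPoints(np.array([[p]],float),K,d)[0,0]
    v=R.T@np.array([*u,1]);return -R.T@t,v/np.linalg.norm(v)
def onz(cm,p,z):
    o,v=ray(cm,p);return o+v*(z-o[2])/v[2]
def tri(c1,p1,c2,p2):
    a,u=ray(c1,p1);b,v=ray(c2,p2)
    s=np.linalg.lstsq(np.c_[u,-v],b-a,rcond=None)[0];P,Q=a+u*s[0],b+v*s[1]
    return (P+Q)/2,np.linalg.norm(P-Q)
E
python3 - <<'E'
from h import *
s,d=cam('scene'),cam('side')
for n,p,q in(('L',(342,219),(355,180)),('R',(414,240),(394,135))):
    P,e=tri(s,p,d,q);print(n,P.round(3),round(e,4))
    for z in(.106,):print(onz(s,p,z).round(3),onz(d,q,z).round(3))
a=cv2.imread('pics/scene0.png')[190:290,310:450];b=cv2.imread('pics/side0.png')[105:225,300:420]
cv2.imwrite('pics/c.png',np.hstack([cv2.resize(a,(400,286)),cv2.resize(b,(286,286))]))
E
```

```text
L [ 0.468 -0.211  0.103] 0.0035
[ 0.462 -0.212  0.106] [ 0.469 -0.21   0.106]
R [ 0.472 -0.36   0.102] 0.0032
[ 0.469 -0.362  0.106] [ 0.469 -0.355  0.106]
```

View pics/c.png

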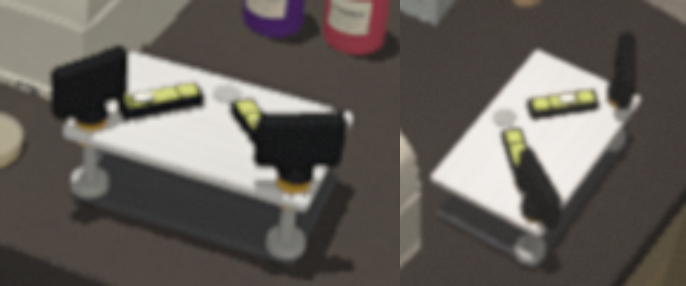

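Run:
```python
from h import *
s,d=cam('scene'),cam('side')
for n,z,p in(('shelf front R bottom',.43,(556,63)),('shelf front L bottom',.43,(185,10)),('tall analyser foot L',0,(503,300)),('tall foot2',0,(583,337)),('post',0,(492,250))):print(n,onz(s,p,z).round(3))
for n,p,q in(('anR top front',(350,196),(308,172)),('anfront bottom R',(332,216),(307,208)),('anfront-left top',(230,150),(180,288)),('bottle top',(223,155),(213,292))):
    P,e=tri(s,p,d,q);print(n,P.round(3),round(e,4))
o=robot.get_obs();w=cam('wrist',o);print(-w[2].T@w[3])
```

```text
shelf front R bottom [ 0.618 -0.521  0.43 ]
shelf front L bottom [0.601 0.265 0.43 ]
tall analyser foot L [ 0.507 -0.542  0.   ]
tall foot2 [ 0.483 -0.696  0.   ]
post [ 0.645 -0.484  0.   ]
anR top front [ 0.559 -0.179  0.092] 0.001
anfront bottom R [ 0.536 -0.143  0.036] 0.0111
anfront-left top [0.567 0.151 0.118] 0.0043
bottle top [0.513 0.126 0.136] 0.0015
[0.19611755 0.60018295 0.38320568]
```

Request:
jog_arm(
  motion=[0, 0, -0.4, 0, 0, -1, -1, 0, 0, -0.4, 0, 0, -1, -1, 0, 0, -0.4, 0, 0, -1, -1, 0, 0, -0.3, 0, 0, -1, -1, -0.3, -0.5, -0.2, 0, 0, -1, -1, -0.7, -0.8, 0, 0, 0, -1, -1, -0.8, -1, 0, 0, 0, -0.4, -1, -0.8, -1, 0, 0, 0, 0, -1, -0.8, -1, 0, 0, 0, 0, -1, -0.6, -1, 0, 0, 0, 0, -1, 0, -1, 0, 0, 0, 0, -1, 0, -1, 0, 0, 0, 0, -1],
)

```text
time: 1.6
position: [0.4226, 0.2641, 0.301]
tool_rot: [0.001, 1.0, -0.0, -0.0]
ft_force: [0.4, 1.0, -0.1]
grip_width: 0.0869
grip_force: 0.0
```

Request:
jog_arm(
  motion=[0, -1, 0, 0, 0, 0, -1, 0, -1, 0, 0, 0, 0, -1, 0, -1, 0, 0, 0, 0, -1, 0, -1, 0, 0, 0, 0, -1, 0, -1, 0, 0, 0, 0, -1, 0, -1, 0, 0, 0, 0, -1, 0, -1, 0, 0, 0, 0, -1, 0, -1, 0, 0, 0, 0, -1, 0, -1, 0, 0, 0, 0, -1, 0, -1, 0, 0, 0, 0, -1, 0, -1, 0, 0, 0, 0, -1, 0, -1, 0, 0, 0, 0, -1],
)

```text
time: 3.1
position: [0.4213, -0.2155, 0.3013]
tool_rot: [0.001, 1.0, 0.0, -0.0]
ft_force: [1.0, 1.0, -0.5]
grip_width: 0.0871
grip_force: 0.0
```

Request:
jog_arm(
  motion=[0, -0.9, 0, 0, 0, 0, -1, 0, -0.8, 0, 0, 0, 0, -1, 0, 0, 0, 0, 0, 0, -1],
)

```text
time: 3.48
position: [0.4214, -0.2844, 0.3011]
tool_rot: [0.002, 1.0, -0.0, -0.0]
ft_force: [0.5, 0.2, 0.3]
grip_width: 0.0871
grip_force: 0.0
```

Run:
```python
from h import *
import json
o=robot.get_obs();im=robot.camera('wrist');cv2.imwrite('pics/w0.png',im)
json.dump({k:np.array(o[k]).tolist() for k in('position','tool_rot')},open('w0.json','w'))
w=cam('wrist',o)
def pr(X):return cv2.projectPoints(np.array([X],float),cv2.Rodrigues(w[2])[0],w[3],w[0],w[1])[0].ravel().round(0)
print(pr([.467,-.211,.114]),pr([.47,-.359,.114]),o['position'])
c=im[80:260,200:460];cv2.imwrite('pics/w0c.png',cv2.resize(c,None,fx=3,fy=3,interpolation=cv2.INTER_CUBIC))
```

```text
[391. 216.] [251. 219.] [ 0.42144159 -0.28440064  0.30107085]
```

View pics/w0c.png

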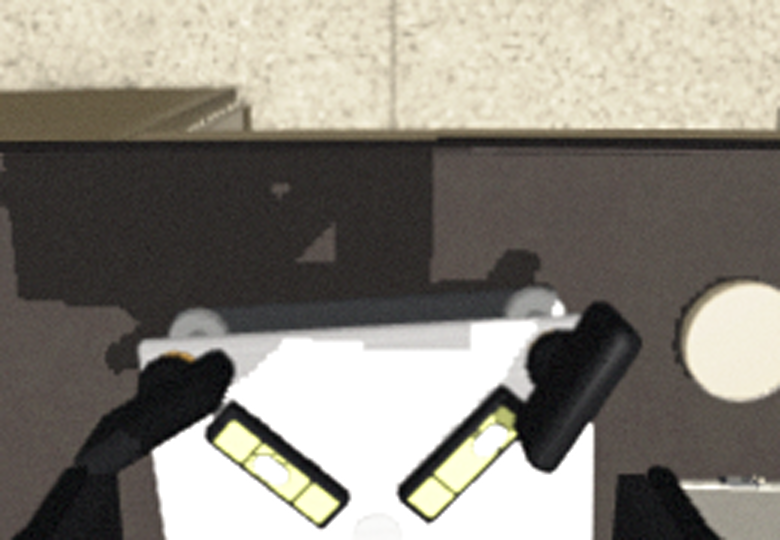

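```bash
cat > m.py <<'E'
from h import *
def vial(im,w,box,z=.079):
    x0,y0,x1,y1=box;r=im[y0:y1,x0:x1];hsv=cv2.cvtColor(r,cv2.COLOR_BGR2HSV)
    ye=((hsv[...,0]>20)&(hsv[...,0]<45)&(hsv[...,1]>60)&(hsv[...,2]>110)).astype(np.uint8)
    n,l,st,_=cv2.connectedComponentsWithStats(cv2.dilate(ye,np.ones((3,3))))
    k=1+np.argmax(st[1:,4]);ye=ye*(l==k);ys,xs=np.nonzero(ye)
    hull=cv2.convexHull(np.c_[xs,ys]);m=np.zeros_like(ye);cv2.fillPoly(m,[hull],1)
    wh=m.astype(bool)&(hsv[...,1]<50)&(hsv[...,2]>170)
    n,l,st,_=cv2.connectedComponentsWithStats(wh.astype(np.uint8));wh=l==1+np.argmax(st[1:,4])
    f=lambda m:np.array([onz(w,(x+x0,y+y0),z)[:2] for y,x in zip(*np.nonzero(m))])
    P,B=f(m.astype(bool)),f(wh);D=f(m.astype(bool)&(hsv[...,2]<95))
    return P,B,D
E
cat > meas.py <<'E'
from m import *
import json,sys
im=cv2.imread(sys.argv[1]);o=json.load(open(sys.argv[2]));w=cam('wrist',o)
for n,sg,box in(('L',1,(328,200,380,260)),('R',-1,(262,205,322,262))):
    P,B,D=vial(im,w,box)
    r=cv2.minAreaRect((P*1000).astype(np.float32));pts=cv2.boxPoints(r)/1000
    e=[pts[1]-pts[0],pts[2]-pts[1]];e=max(e,key=np.linalg.norm);u=e/np.linalg.norm(e)
    if u[0]>0:u=-u      # toward screw (-x)
    s=P@u;b=B@u;c=P.mean(0);v=np.array([-u[1],u[0]]);tc=np.median(P@v)
    inner=s.min();mid=inner+.027
    print(n,'dir',np.degrees(np.arctan2(u[1],u[0])).round(1),'len',(s.max()-inner).round(4),'wid',np.ptp(P@v).round(4),
      'bubble',((b.min()+b.max())/2-mid).round(4),'blen',np.ptp(b).round(4),'lines',np.sort((D@u-mid)).round(3)[::3] if len(D) else '', 'mid',(mid*u+tc*v).round(4))
c=onz(w,(200+378/3,80+530/3),.068);print('pivot approx',c.round(3))
E
python3 meas.py pics/w0.png w0.json
python3 - <<'E'
from h import *
import json
w=cam('wrist',json.load(open('w0.json')))
f=lambda p,z:onz(w,(200+p[0]/3,80+p[1]/3),z)[:2].round(4)
print('L top ends',f((622,312),.127),f((548,468),.127),'R',f((228,362),.127),f((88,462),.127))
print(robot.get_obs()['q'].round(3))
E
```

```text
L dir 138.2 len 0.0554 wid 0.0136 bubble 0.0058 blen 0.0313 lines [-0.027  0.024] mid [ 0.5033 -0.246 ]
R dir -131.4 len 0.0551 wid 0.0146 bubble 0.0003 blen 0.021 lines [-0.017 -0.013 -0.009  0.004  0.013  0.026] mid [ 0.5071 -0.3197]
pivot approx [ 0.539 -0.279  0.068]
L top ends [ 0.4284 -0.1989] [ 0.4844 -0.2207] R [ 0.4451 -0.3298] [ 0.4814 -0.3803]
[-0.812  0.288  1.635  0.     1.219 -2.379]
```

```bash
cat > prof.py <<'E'
from h import *
import json,sys
def strip(im,w,mid,deg,z=.080):
    u=np.array([np.cos(np.radians(deg)),np.sin(np.radians(deg))]);v=np.array([-u[1],u[0]])
    S,T=np.meshgrid(np.arange(-34,34.5,.5),np.arange(-9,9.5,.5))
    X=np.array(mid)[:,None]+(u[:,None]*S.ravel()+v[:,None]*T.ravel())/1000
    X=np.c_[X.T,np.full(S.size,z)]
    p=cv2.projectPoints(X,cv2.Rodrigues(w[2])[0],w[3],w[0],w[1])[0].reshape(*S.shape,2).astype(np.float32)
    return cv2.remap(im,p[...,0],p[...,1],cv2.INTER_CUBIC)
if __name__=='__main__':
    im=cv2.imread('pics/w0.png');w=cam('wrist',json.load(open('w0.json')))
    a=[cv2.resize(strip(im,w,m,d),None,fx=5,fy=5) for m,d in(((.5033,-.246),135.5),((.5071,-.3197),-134.5))]
    out=np.vstack(a)
    for k in range(-30,31,10):cv2.line(out,((k+34)*10,0),((k+34)*10,8),(0,0,255),1)
    cv2.imwrite('pics/strip0.png',out)
E
python3 prof.py
```

```text
(no output)
```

View pics/strip0.png

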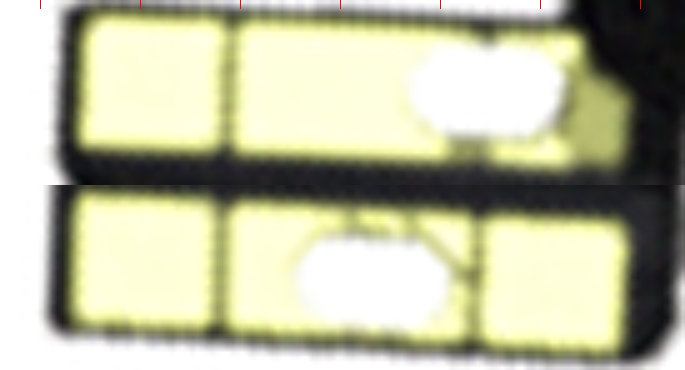

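Run:
```python
from h import *
import json
im=cv2.imread('pics/w0.png');w=cam('wrist',json.load(open('w0.json')))
A=[]
for cx,cy in((.463,-.210),(.471,-.360)):
    S,T=np.meshgrid(np.arange(-45,45,.25),np.arange(-45,45,.25)) # right=-Y... up=+X
    X=np.c_[cx-T.ravel()/1000,cy-S.ravel()/1000,np.full(S.size,.127)]
    p=cv2.projectPoints(X,cv2.Rodrigues(w[2])[0],w[3],w[0],w[1])[0].reshape(*S.shape,2).astype(np.float32)
    r=cv2.remap(im,p[...,0],p[...,1],cv2.INTER_CUBIC)
    r=(255*(r/255.)**.5).astype(np.uint8)
    for k in range(0,360,40):cv2.line(r,(k+20,0),(k+20,6),(0,0,255));cv2.line(r,(0,k+20),(6,k+20),(0,0,255))
    cv2.circle(r,(180,180),2,(0,0,255),-1);A.append(r)
cv2.imwrite('pics/wings.png',np.hstack(A))
```

```text
(no output)
```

View pics/wings.png

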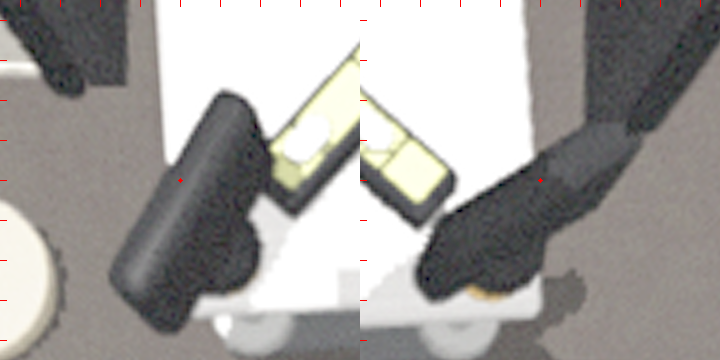

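Request:
jog_arm(
  motion=[-0.5, 0.92, 0, 0, 0, 0, -1, -0.5, 0.92, 0, 0, 0, 0, -1, 0, 0, 0, 0, 0, 1, -1, 0, 0, 0, 0, 0, 1, -1, 0, 0, 0, 0, 0, 1, -1, 0, 0, 0, 0, 0, 1, -1, 0, 0, 0, 0, 0, 1, -1, 0, 0, 0, 0, 0, 1, -1, 0, 0, 0, 0, 0, 1, -1, 0, 0, 0, 0, 0, 1, -1, 0, 0, 0, 0, 0, 1, -1, 0, 0, 0, 0, 0, 1, -1],
)

```text
time: 5.03
position: [0.4611, -0.207, 0.3014]
tool_rot: [0.343, 0.939, 0.0, -0.001]
ft_force: [0.3, 0.1, -0.4]
grip_width: 0.087
grip_force: 0.0
```

Request:
jog_arm(
  motion=[0, 0, 0, 0, 0, 1, -1, 0, 0, 0, 0, 0, 1, -1, 0, 0, 0, 0, 0, 1, -1, 0, 0, 0, 0, 0, 1, -1, 0, 0, 0, 0, 0, 1, -1, 0, 0, 0, 0, 0, 1, -1, 0, 0, 0, 0, 0, 1, -1, 0, 0, 0, 0, 0, 1, -1, 0, 0, 0, 0, 0, 1, -1, 0, 0, 0, 0, 0, 1, -1, 0, 0, 0, 0, 0, 1, -1, 0, 0, 0, 0, 0, 1, -1],
)

```text
time: 6.52
position: [0.4612, -0.207, 0.3014]
tool_rot: [0.696, 0.718, 0.0, -0.001]
ft_force: [0.4, -0.2, -0.3]
grip_width: 0.0873
grip_force: 0.0
```

Request:
jog_arm(
  motion=[0, 0, 0.3, 0, 0, 1, -1, 0, 0, 0.3, 0, 0, 1, -1, 0, 0, 0.3, 0, 0, 1, -1, 0, 0, 0.3, 0, 0, 1, -1, 0, 0, 0.3, 0, 0, 1, -1, 0, 0, 0.3, 0, 0, 1, -1, 0, 0, 0.3, 0, 0, 1, -1, 0, 0, 0.3, 0, 0, 1, -1, 0, 0, 0.3, 0, 0, 1, -1, 0, 0, 0, 0, 0, 1, -1, 0, 0, 0, 0, 0, 1, -1, 0, 0, 0, 0, 0, 1, -1],
)

```text
time: 8.02
position: [0.4612, -0.2071, 0.1935]
tool_rot: [0.928, 0.373, -0.0, -0.001]
ft_force: [0.5, -0.0, 0.3]
grip_width: 0.087
grip_force: 0.0
```

Request:
jog_arm(
  motion=[0, 0, 0, 0, 0, 1, -1, 0, 0, 0, 0, 0, 1, -1, 0, 0, 0, 0, 0, 1, -1, 0, 0, 0, 0, 0, 1, -1, 0, 0, 0, 0, 0, 1, -1, 0, 0, 0, 0, 0, 1, -1, 0, 0, 0, 0, 0, 1, -1, 0, 0, 0, 0, 0, 1, -1, 0, 0, 0, 0, 0, 1, -1, 0, 0, 0, 0, 0, 1, -1, 0, 0, 0, 0, 0, 1, -1, 0, 0, 0, 0, 0, 1, -1],
)

```text
time: 9.52
position: [0.4612, -0.2071, 0.1936]
tool_rot: [0.999, -0.036, -0.0, -0.001]
ft_force: [-1.4, 0.2, -0.8]
grip_width: 0.0873
grip_force: 0.0
```

Request:
jog_arm(
  motion=[0, 0, 0, 0, 0, 1, -1, 0, 0, 0, 0, 0, 1, -1, 0, 0, 0, 0, 0, 1, -1, 0, 0, 0, 0, 0, 1, -1, 0, 0, 0, 0, 0, 1, -1, 0, 0, 0, 0, 0, 1, -1, 0, 0, 0, 0, 0, 0, -1],
)

```text
time: 10.4
position: [0.4613, -0.2074, 0.1936]
tool_rot: [0.97, -0.242, -0.0, -0.0]
ft_force: [0.5, 0.9, 0.3]
grip_width: 0.0872
grip_force: 0.0
```

Run:
```python
from h import *
import json
o=robot.get_obs();im=robot.camera('wrist');cv2.imwrite('pics/w1.png',im)
json.dump({k:np.array(o[k]).tolist() for k in('position','tool_rot')},open('w1.json','w'))
print(o['time'],o['q'].round(3),o['position'],o['tool_rot'])
cv2.imwrite('pics/w1g.png',(255*(im/255.)**.6).astype(np.uint8))
```

```text
10.4 [-0.644  0.426  1.77   0.     0.947  1.415] [ 0.46131865 -0.2074176   0.19357423] [ 9.70295465e-01 -2.41922318e-01 -4.39501801e-04 -3.30206265e-04]
```

View pics/w1g.png

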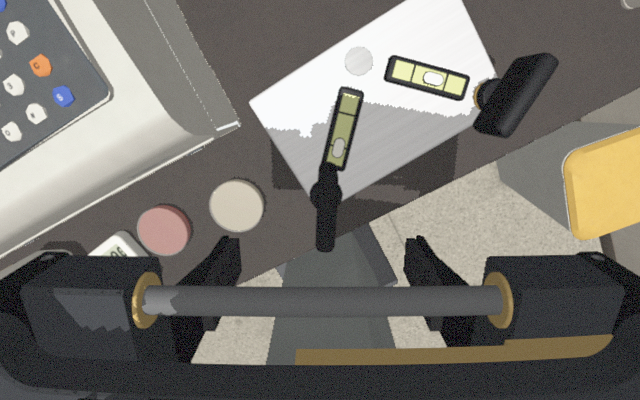

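Run:
```python
from h import *
import json
from scipy.spatial.transform import Rotation as Ro
im=cv2.imread('pics/w1.png');o=json.load(open('w1.json'));w=cam('wrist',o)
R=Ro.from_quat(o['tool_rot']).as_matrix()
L=[]
for r in range(168,250,6):
    g=im[r,300:350].max(1);c=np.nonzero(g<45)[0]+300
    if len(c)<4:print(r,'-',g.min());continue
    P=[R.T@(onz(w,(x,r),.127)-o['position']) for x in(c.min(),c.max())]
    print(r,c.min(),c.max(),np.round(1000*P[0][:2],1),np.round(1000*P[1][:2],1))
```

```text
168 319 344 [34.2 -3.2] [34.2 13.1]
174 319 336 [30.1 -3.2] [30.1  7.9]
180 318 337 [26.1 -3.9] [26.1  8.6]
186 300 339 [ 22.  -15.8] [22. 10.]
192 310 341 [17.8 -9.2] [17.8 11.4]
198 309 349 [13.7 -9.9] [13.6 16.8]
204 312 349 [ 9.4 -8. ] [ 9.4 16.9]
210 301 349 [  5.1 -15.4] [ 5.1 17. ]
216 315 349 [ 0.8 -6. ] [ 0.8 17.1]
222 316 349 [-3.6 -5.4] [-3.6 17.2]
228 315 349 [-8.  -6.1] [-8.1 17.3]
234 305 344 [-12.5 -13. ] [-12.6  14. ]
240 315 340 [-17.1  -6.1] [-17.1  11.3]
246 315 334 [-21.7  -6.2] [-21.7   7.2]
```

Request:
jog_arm(
  motion=[0.06, 0.025, 0.55, 0, 0, 0.4, -1, 0, 0, 0.55, 0, 0, 0, -1, 0, 0, 0.55, 0, 0, 0, -1, 0, 0, 0.54, 0, 0, 0, -1, 0, 0, 0, 0, 0, 0, -1],
  grip_force=12,
)

```text
time: 11.08
position: [0.4622, -0.2097, 0.1048]
tool_rot: [0.967, -0.256, -0.002, -0.001]
ft_force: [0.5, 0.2, -0.4]
grip_width: 0.0868
grip_force: 0.0
```

Request:
jog_arm(
  motion=[0, 0, 0, 0, 0, 0, 1, 0, 0, 0, 0, 0, 0, 1, 0, 0, 0, 0, 0, 0, 1, 0, 0, 0, 0, 0, 0, 1, 0, 0, 0, 0, 0, 0, 1, 0, 0, 0, 0, 0, 0, 1, 0, 0, 0, 0, 0, 0, 1],
  grip_force=12,
)

```text
time: 11.95
position: [0.4633, -0.2109, 0.1059]
tool_rot: [0.967, -0.256, -0.0, -0.0]
ft_force: [0.5, -0.1, 1.0]
grip_width: 0.0248
grip_force: 0.0
```

Request:
jog_arm(
  motion=[0, 0, 0, 0, 0, 0, 1, 0, 0, 0, 0, 0, 0, 1, 0, 0, 0, 0, 0, 0, 1, 0, 0, 0, 0, 0, 0, 1],
  grip_force=20,
)

```text
time: 12.45
position: [0.4631, -0.2115, 0.1059]
tool_rot: [0.967, -0.256, -0.0, 0.001]
ft_force: [-2.7, -5.0, -0.5]
grip_width: 0.0138
grip_force: 20.0
```

Request:
jog_arm(
  motion=[0, 0, 0, 0, 0, -1, 1, 0, 0, 0, 0, 0, -1, 1, 0, 0, 0, 0, 0, -1, 1, 0, 0, 0, 0, 0, -1, 1, 0, 0, 0, 0, 0, -1, 1, 0, 0, 0, 0, 0, -1, 1, 0, 0, 0, 0, 0, -1, 1, 0, 0, 0, 0, 0, -1, 1, 0, 0, 0, 0, 0, -1, 1, 0, 0, 0, 0, 0, -1, 1, 0, 0, 0, 0, 0, -1, 1, 0, 0, 0, 0, 0, -1, 1],
)

```text
time: 13.95
position: [0.4632, -0.2097, 0.1059]
tool_rot: [0.987, 0.16, 0.0, -0.001]
ft_force: [0.3, 1.7, 2.0]
grip_width: 0.0137
grip_force: 20.0
```

Request:
jog_arm(
  motion=[0, 0, 0, 0, 0, -1, 1, 0, 0, 0, 0, 0, -0.9, 1, 0, 0, 0, 0, 0, 0, 1, 0, 0, 0, 0, 0, 0, 1],
)

```text
time: 14.45
position: [0.4631, -0.2095, 0.1059]
tool_rot: [0.975, 0.223, -0.0, -0.001]
ft_force: [0.1, 5.0, 1.1]
grip_width: 0.0138
grip_force: 20.0
```

Run:
```python
from h import *
import json
o=robot.get_obs();im=robot.camera('wrist');cv2.imwrite('pics/w2.png',im)
json.dump({k:np.array(o[k]).tolist() for k in('position','tool_rot')},open('w2.json','w'))
from prof import strip
w=cam('wrist',o)
a=[cv2.resize(strip(im,w,m,d),None,fx=5,fy=5) for m,d in(((.502,-.2448),137.5),((.5065,-.3203),-132))]
a=[cv2.copyMakeBorder(x,0,4,0,0,cv2.BORDER_CONSTANT) for x in a]
v=np.vstack(a);cv2.imwrite('pics/w2v.png',np.vstack([cv2.resize(im,(v.shape[1],350))[:230],v]))
```

```text
(no output)
```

View pics/w2v.png

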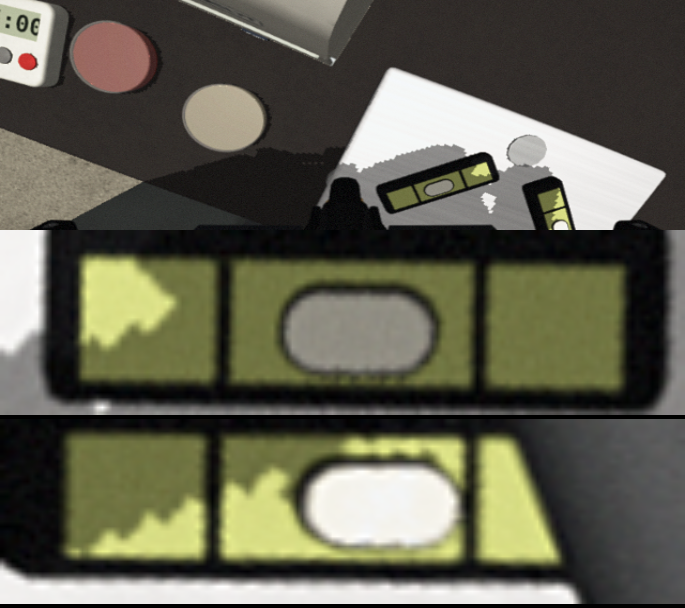

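Request:
jog_arm(
  motion=[0, 0, 0, 0, 0, 0, -1, 0, 0, 0, 0, 0, 0, -1, 0, 0, 0, 0, 0, 0, -1, 0, 0, 0, 0, 0, 0, -1, 0, 0, 0, 0, 0, 0, -1, 0, 0, 0, 0, 0, 0, -1, 0, 0, -0.5, 0, 0, 0, -1, 0, 0, -0.8, 0, 0, 0, -1, 0, 0, -0.9, 0, 0, 0, -1, -0.36, 0.86, 0, 0, 0, 0, -1, -0.36, 0.86, 0, 0, 0, 0, -1, -0.37, 0.87, 0, 0, 0, 0, -1],
)

```text
time: 16.0
position: [0.4694, -0.324, 0.1942]
tool_rot: [0.975, 0.224, 0.0, 0.0]
ft_force: [0.3, -0.2, 0.1]
grip_width: 0.0874
grip_force: 0.0
```

Request:
jog_arm(
  motion=[-0.37, 0.87, 0, 0, 0, 0, -1, 0, 0, 0, 0, 0, 1, -1, 0, 0, 0, 0, 0, 1, -1, 0, 0, 0, 0, 0, 1, -1, 0, 0, 0, 0, 0, 1, -1, 0, 0, 0, 0, 0, 1, -1, 0, 0, 0, 0, 0, 1, -1, 0, 0, 0, 0, 0, 1, -1, 0, 0, 0, 0, 0, 1, -1, 0, 0, 0, 0, 0, 1, -1, 0, 0, 0, 0, 0, 1, -1, 0, 0, 0, 0, 0, 1, -1],
)

```text
time: 17.5
position: [0.4711, -0.3607, 0.1938]
tool_rot: [0.987, -0.159, -0.0, -0.0]
ft_force: [0.1, -0.1, -0.2]
grip_width: 0.0869
grip_force: 0.0
```

Request:
jog_arm(
  motion=[0, 0, 0, 0, 0, 1, -1, 0, 0, 0, 0, 0, 1, -1, 0, 0, 0, 0, 0, 1, -1, 0, 0, 0, 0, 0, 1, -1, 0, 0, 0, 0, 0, 1, -1, 0, 0, 0, 0, 0, 1, -1, 0, 0, 0, 0, 0, 1, -1, 0, 0, 0, 0, 0, 1, -1, 0, 0, 0, 0, 0, 1, -1, 0, 0, 0, 0, 0, 0, -1],
)

```text
time: 18.75
position: [0.4711, -0.3607, 0.1938]
tool_rot: [0.891, -0.454, -0.0, -0.0]
ft_force: [-0.9, 0.1, 0.2]
grip_width: 0.0868
grip_force: 0.0
```

Run:
```python
from h import *
import json
o=robot.get_obs();im=robot.camera('wrist');cv2.imwrite('pics/w3.png',im)
json.dump({k:np.array(o[k]).tolist() for k in('position','tool_rot')},open('w3.json','w'))
print(o['time'],o['q'].round(3))
from prof import strip
w=cam('wrist',o)
a=[cv2.resize(strip(im,w,m,d),None,fx=4,fy=4) for m,d in(((.502,-.2448),137.5),((.5065,-.3203),-132))]
v=np.hstack([cv2.resize(x,(400,108)) for x in a])
g=(255*(im/255.)**.6).astype(np.uint8)
cv2.imwrite('pics/w3v.png',np.vstack([cv2.resize(g,(800,500))[:440],v]))
```

```text
18.75 [-0.842  0.533  1.554 -0.     1.055  1.673]
```

View pics/w3v.png

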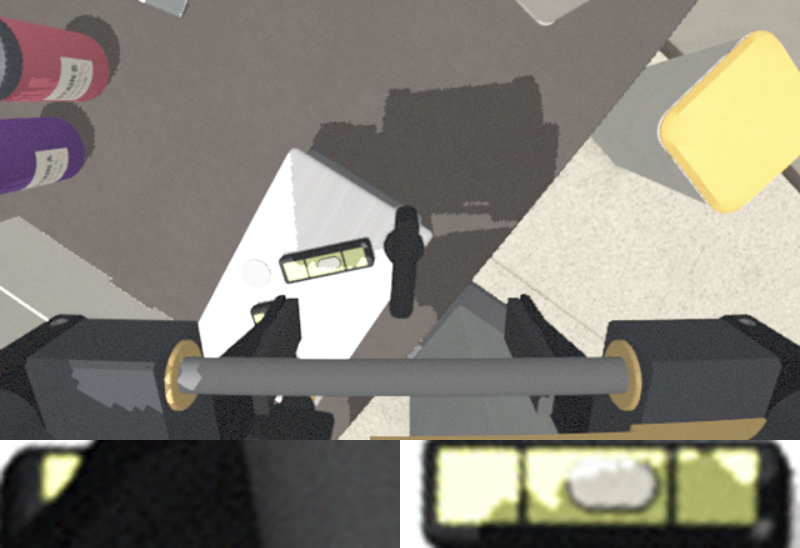

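Run:
```python
from h import *
import json
from scipy.spatial.transform import Rotation as Ro
im=cv2.imread('pics/w3.png');o=json.load(open('w3.json'));w=cam('wrist',o)
R=Ro.from_quat(o['tool_rot']).as_matrix()
for r in(168,172,176,180,220,226,232,238,244,248):
    g=im[r,305:340].max(1);c=np.nonzero(g<50)[0]+305
    P=[R.T@(onz(w,(x,r),.127)-o['position']) for x in(c.min(),c.max())] if len(c) else [np.zeros(3)]*2
    print(r,c.min() if len(c) else '',c.max() if len(c) else '',np.round(1000*P[0][:2],1),np.round(1000*P[1][:2],1))
```

```text
168 318 339 [33.6 -3.6] [33.6 10. ]
172 317 339 [30.9 -4.3] [30.9 10.1]
176 316 339 [28.2 -5. ] [28.2 10.1]
180 316 334 [25.5 -5. ] [25.5  6.9]
220 314 339 [-2.7 -6.5] [-2.7 10.6]
226 314 339 [-7.1 -6.6] [-7.2 10.6]
232 313 339 [-11.6  -7.3] [-11.6  10.7]
238 313 339 [-16.2  -7.3] [-16.2  10.8]
244 311 337 [-20.8  -8.8] [-20.8   9.4]
248 312 329 [-23.9  -8.1] [-23.9   3.8]
```

Request:
jog_arm(
  motion=[0.06, -0.01, 0.54, 0, 0, 0.4, -1, 0, 0, 0.54, 0, 0, 0, -1, 0, 0, 0.54, 0, 0, 0, -1, 0, 0, 0.53, 0, 0, 0, -1, 0, 0, 0, 0, 0, 0, -1],
  grip_force=20,
)

```text
time: 19.42
position: [0.472, -0.3616, 0.1064]
tool_rot: [0.884, -0.467, -0.002, -0.001]
ft_force: [-1.1, -0.3, 0.3]
grip_width: 0.0871
grip_force: 0.0
```

Request:
jog_arm(
  motion=[0, 0, 0, 0, 0, 0, 1, 0, 0, 0, 0, 0, 0, 1, 0, 0, 0, 0, 0, 0, 1, 0, 0, 0, 0, 0, 0, 1, 0, 0, 0, 0, 0, 0, 1, 0, 0, 0, 0, 0, 0, 1, 0, 0, 0, 0, 0, 0, 1, 0, 0, 0, 0, 0, 0, 1, 0, 0, 0, 0, 0, 0, 1, 0, 0, 0, 0, 0, 0, 1],
  grip_force=20,
)

```text
time: 20.68
position: [0.4724, -0.3634, 0.1082]
tool_rot: [0.884, -0.467, -0.0, 0.001]
ft_force: [-4.0, -3.2, 1.8]
grip_width: 0.0138
grip_force: 19.9
```

Request:
jog_arm(
  motion=[0, 0, 0, 0, 0, -1, 1, 0, 0, 0, 0, 0, -1, 1, 0, 0, 0, 0, 0, -1, 1, 0, 0, 0, 0, 0, 0, 1, 0, 0, 0, 0, 0, 0, 1],
)

```text
time: 21.3
position: [0.4728, -0.3629, 0.1081]
tool_rot: [0.928, -0.373, -0.0, 0.0]
ft_force: [-3.3, -2.3, 2.0]
grip_width: 0.0139
grip_force: 20.0
```

Request:
jog_arm(
  motion=[0, 0, 0, 0, 0, 0, -1, 0, 0, 0, 0, 0, 0, -1, 0, 0, 0, 0, 0, 0, -1, 0, 0, 0, 0, 0, 0, -1, 0, 0, 0, 0, 0, 0, -1, 0, 0, 0, 0, 0, 0, -1, 0, 0, -0.5, 0, 0, 0, -1, 0, 0, -0.9, 0, 0, 0, -1, -0.5, 0, -0.9, 0, 0, 0, -1, -0.5, 0, -0.9, 0, 0, 0, -1, -0.5, 0, -0.5, 0, 0, 0, -1, 0, 0, 0, 0, 0, 0, -1],
)

```text
time: 22.8
position: [0.4296, -0.321, 0.2576]
tool_rot: [0.928, -0.372, 0.001, 0.001]
ft_force: [-0.0, 0.1, -0.5]
grip_width: 0.087
grip_force: 0.0
```

Run:
```python
from h import *
o=robot.get_obs();im=robot.camera('wrist');cv2.imwrite('pics/w4.png',im)
print(o['time'],o['ft_force'].round(1))
from prof import strip
w=cam('wrist',o)
a=[cv2.resize(strip(im,w,m,d),None,fx=4,fy=4) for m,d in(((.502,-.2448),137.5),((.5065,-.3203),-132))]
v=np.hstack([cv2.resize(x,(400,108)) for x in a])
cv2.imwrite('pics/w4v.png',np.vstack([cv2.resize(im,(800,500))[:440],v]))
```

```text
22.8 [-0.   0.1 -0.5]
```

View pics/w4v.png

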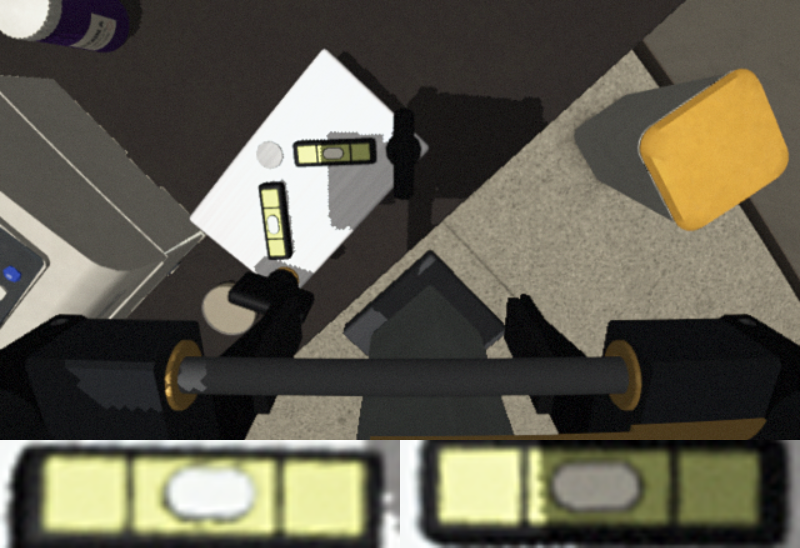

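Both bubbles now lie between their lines. In the left strip the bubble spans 163–256 with lines at 130 and 278. In the right strip it spans 552–641 with lines at 525 and 673. The gripper is open and clear of the stage.

```bash
python3 -c "
from rig import robot
print(robot.hand_in())"
```

```text
the job is handed in; nothing more can be done
None
```

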